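# Hold a winch brake open with its release key

## Robot

A 6-joint arm with a two-finger parallel gripper is mounted at the origin on the work surface. World frame = base frame: x ahead of the robot, y to its left, z up, the work surface at z = 0. Lengths are in mm, angles in rad, forces in N, time in s.
With the tool pointing down it reaches from about 350 to 975 mm from the base axis. Payload 7.1 kg.
Tool frame: the origin (TCP) lies at the very end of the fingers, on their centre line; the grasp point (between the pads) lies 19 mm behind it; z points along the fingers, y is the line along which they close (so a half turn about z gives the same grasp; the last joint's range is limited). The gripper opens to 88 mm and grips with 3 to 60 N. Pads are 20 mm wide; open, the fingers measure 115 mm over their backs; the gripper's body (75 mm by 178 mm) begins 61 mm behind the grasp point.
Start: joints at [-1.201, 0.423, 1.63, -0, 1.089, -0.019], TCP at [236.94, -578.329, 222.675] pointing down, gripper open.
Joint ranges: [-3, 3], [-0.9, 2.11], [0.09, 2.58], [-1.31, 4.45], [0.11, 2.69], [-2.54, 2.54]. Speed limits (rad/s): [2.39, 2.39, 3.01, 3.14, 3.14, 3.14].

## Interface

Orientations are given as a unit quaternion [w, x, y, z].
In Python, from station import readout, vision, manip, finder gives the robot as it stands.
- The arm moves only by the shell command python3 -m creep 'ROWS' [FORCE]. ROWS is text: rows parted by semicolons, each of 7 numbers parted by spaces: the shift along the tool's x, y, z in units of 40 mm (1.0 is 40 mm), then the turn, a rotation vector about the tool's x, y, z in units of 6 degrees (1.0 is 6 degrees), then the finger opening in mm, from 0 to 87.8. In form: x y z wx wy wz jaw; .... A call has 1 to 10 rows; each row shifts and turns the commanded pose from where the row before left it, along the tool's axes as they then stand; what a row does not reach is not made up. A row lasts 1/12 s, in which the tool goes at most 41.7 mm and 7.16 degrees, less where a joint would pass 70% of its speed; a pose out of reach is approached as far as the arm can. A call is refused whole if a number of a shift passes 1 or a number of a turn 1, either way. A call with a gripper value outside its range is refused whole. The fingers move at their own pace and stop on an object; FORCE is the grip in N (left out, the last holds). Time passes only in rows, so rows that do not move let the fingers close. It gives the time, the measured TCP pose, the force, the opening and the grip force at its end, in the units of the state.
- readout.observe(): the state, without advancing time (a new reading comes with each control period).
- vision.capture(name): name is "scene" or "top" or "wrist"; returns (picture, depth): 420x560x3 uint8, blue, green, red; 420x560 float32, mm along the optical axis (not along the pixel's ray), 0 where there is no reading.
- vision.calibration(name): a dict with "fx", "fy", "cx", "cy" (pixels), "k1" (the pictures are not rectified: a ray, as slopes to the right and down, at radius r is drawn at 1 + k1 r^2 times it, then the intrinsics apply), "position" and "attitude" of the camera in the world. Camera axes: x right, y down, z forward; pixel columns grow to the right and rows downward; lengths in mm; the calibration is good to about 2 mm. A picture is of the moment at which its call begins: read the wrist's pose just before it. calibration takes no time and is no camera call; for the wrist camera it gives the pose at the moment of the call.
- manip.close_job(): hands the job in; it is judged then, once.
Trained networks look in the newest picture that a camera, given by its name, has taken for a name from the list of things; names that differ only in an ending like _2 or _b are one class to them, and where a whole thing is asked for, a point or a joint stands for the part that bears it (a point fixed in the world has none). Each returns a list of dicts, best first, with "confidence" (0 to 1); they miss things now and then, are a little off and sometimes report something else, mostly with a low value. They report only what shows in the picture. A call takes as long as a camera call. They do not tell look-alikes from the thing itself.
- finder.look_for(camera, target): "rect" ([left, top, width, height] in pixels, round what is visible of it).
- finder.landmark_of(camera, target): "centre" ([column, row] in pixels: a listed point, or the origin of a listed thing).
The state is a dict: "time": time; "q": joint angles; "joint_velocities": joint speeds; "joint_torque": joint torques, N m; "eef_pos": TCP position; "orientation": TCP orientation; "wrist_force": force on the tool from outside, world axes, zero at the start; "torque": the same for the moment, N m; "finger_gap": finger opening in mm; "gripper_force": force on a finger pad.
Only numpy, scipy, OpenCV 4.12 (cv2) and the standard library are available. Lean on these libraries where they do the work, as an engineer would, in place of code of your own. Each camera call takes 0.05 s, during which the arm holds its last target. There are 200 camera calls.

## Task

Free the brake of the green winch: take the release key (the tool with the flat steel slab handle) out of the wooden tool block, put its blade into the slot of the brass lock in the top of the winch and, with the key, turn the lock clockwise as far as it goes, so that its slot lines up with the fixed slot beneath. Then push the key straight down through both slots against the spring until its collar is fully home on the lock, and finish holding it there in the gripper, because the spring pushes it out when it is let go. Leave the other two tools standing in the block, and do not disturb the steel socket and the glass jar next to the job.

Things in the scene. Friction and masses are not known exactly. Their poses are not given: they have to be found in the camera images.
- key: Release key, plain steel, 102 mm tall, 120 g, standing blade down in any of the tool block's three slots. Origin: middle of the blade's lower end; z up along the key, y along the blade's width, x through its thickness. Blade 20 (y) by 5 (x) mm, z 0 to 44; collar 34 by 20 mm, z 44 to 50; slab handle 26 (y) by 14 (x) mm, z 50 to 102, a black dot near the top of each broad face.
- key_tip (a point): Middle of the lower end of the key's blade (same point as the key's origin).
- key_grip (a point): Point inside the key's slab handle, 78 mm above the blade's lower end, 28 mm above the collar's top: a good place for the gripper's centre, closing from above across the 14 mm thickness (the key's x). The key is the same turned by half a turn.
- tool_block: Wooden block fixed to the bench, 60 (x) by 180 (y) by 60 mm high, origin under its centre. In its top three slots 7 (x) by 22 (y) mm at y = -62, 0 and 62 mm, with a tool standing in each, its collar on the block's top and its blade 44 mm deep: lift it straight up by more than 50 mm.
- winch: Electric winch fixed to the bench. Origin on the bench right below the lock's vertical axis. Green gear case 140 (x) by 130 (y) mm, top 90 mm above the bench, lock in the middle of the top; finned motor on the +x side to x = 200 mm, up to 108 mm high; bare rope drum on the -y side to y = -171 mm, up to 88 mm high.
- lock_mouth (a point): Centre of the brass rotor's top face, on the lock's axis, 90 mm above the bench; axes parallel to the winch's. Rotor about 45 mm across, 8 mm thick, in an aluminium ring 1.5 mm proud. Its through slot is 22 by 7 mm (2 mm more than the blade each way), mouth chamfered by 3 mm.
- fixed_slot (a point): Centre of the mouth of the slot in the fixed steel plate under the rotor, on the lock's axis, 10 mm below the rotor's top face. Slot 22 by 7 mm, long side along the winch's y, chamfered by 2 mm; plate 6 mm thick. The blade stops on this plate until it lies along that slot. Two small steel ribs on the case top beside the ring show this direction.
- lock_rotor (a joint): Rotor angle in rad, growing clockwise seen from above. At value v its slot's long side is turned v clockwise from the winch's x axis; at the end stop, 1.571, it lies along the winch's y, in line with the fixed slot. Starts between 0.15 and 0.6, stays where it is left, turns with about 0.04 N m. The blade has about 0.1 rad of play in it.
- brake_pin (a joint): Travel in m of the spring-loaded brake pin under the lock, 18 mm across: 0 up (brake on), at most 0.013 down. The spring pushes up with 2.4 N at the top and 8.4 N at 10 mm.
- pin_top (a point): Centre of the pin's top: 34 mm below the lock's top face when up. The blade is 44 mm long, so with the key's collar on the lock the pin is 10 mm down.
- file: Another tool in the block, to be left: same blade, round light-wood handle 26 mm across, 99 mm tall over all. Origin at the blade's lower end.
- scraper: Another tool in the block, to be left: same blade, thin steel stem and a 44 mm cross bar (T handle, bar along y), 95 mm tall over all. Origin at the blade's lower end.
- socket: Steel cylinder (socket) 24 mm across, 32 mm high, between block and winch, to be left alone. Origin under its centre.
- jar: Glass jar 60 mm across, 75 mm high, to be left alone. Origin under its centre.
Not all that is in view belongs to the job. What is shaped like the key but pink is not meant.

How it is judged (in metres and radians):
On the way, in this order (a step that is already met when the one before it is completed fails the run):
1. the key's blade is in the slot of the lock while the lock is still shut (z of key_tip in the frame of lock_mouth below -0.005 m and horizontal distance between key_tip and lock_mouth below 0.005 m and value of joint lock_rotor below 1 rad and contact force between the fingers and key above 1 N), for 0.1 s.
2. the lock is turned into line with the key in it (z of key_tip in the frame of lock_mouth below -0.005 m and horizontal distance between key_tip and lock_mouth below 0.005 m and value of joint lock_rotor above 1.35 rad), for 0.1 s.
At the end, for the whole second after the job is handed in: Gripped key at rest upright (0.12 rad) in the lock, blade end within 5 mm of the axis and over 41 mm deep (collar within 3 mm of home), rotor past 1.35 rad, brake pin over 7 mm down with the key pressing on it (over 2 N), fingers gripping the key (over 2 N) (value of joint brake_pin above 0.007 m and value of joint lock_rotor above 1.35 rad and z of key_tip in the frame of lock_mouth below -0.041 m and horizontal distance between key_tip and lock_mouth below 0.005 m and angle between key's own z axis and vertical below 0.12 rad and linear speed of key below 0.02 m/s and contact force between the fingers and key above 2 N and contact force between key and brake_pin above 2 N); the arm keeps its last pose, push and grip.
It fails at once if one of the other two tools is moved more than 30 mm (distance of any of file, scraper from where it was at the start of the episode above 0.03 m).
It fails at once if the socket or the glass jar is moved more than 30 mm (distance of any of socket, jar from where it was at the start of the episode above 0.03 m).
It also fails if it takes over 48 s, if anything falls off the work surface, if the arm or the gripper's body presses on something with over 40 N, if the wrist force passes 120 N, or if a joint passes its speed limit or range.

## Working session

There is one attempt and no reset: what is moved stays moved. The work goes in short steps, Python scripts to look and compute and a shell command to move; the robot and the scene stay as the last step left them, time stands still between calls to the robot, and variables do not carry over. Pictures are saved under pics/ and viewed, at most 10 in all, crops included, and the job is handed in when it is done.

```bash
ls; mkdir -p pics; cat > h.py <<'E'
import numpy as np, cv2
from scipy.spatial.transform import Rotation as R
from station import readout, vision, manip, finder
def rot(q): return R.from_quat([q[1],q[2],q[3],q[0]])
def ray(c,px):
    u=np.array([[px]],float)
    # ray slopes s at r drawn at s(1+k1 r^2)
    K=np.array([[c['fx'],0,c['cx']],[0,c['fy'],c['cy']],[0,0,1]])
    s=cv2.undistortPoints(u,K,np.array([c['k1'],0,0,0.]))[0,0]
    return np.array([s[0],s[1],1.])
def att(c):
    a=np.array(c['attitude'],float)
    return a if a.shape==(3,3) else rot(a).as_matrix()
def at_z(c,px,z):
    d=att(c)@ray(c,px);p=np.array(c['position'])
    return p+d*(z-p[2])/d[2]
def at_depth(c,px,D):
    return np.array(c['position'])+att(c)@(ray(c,px)*D)
def proj(c,P):
    v=att(c).T@(np.array(P)-np.array(c['position'])); s=v[:2]/v[2]; s=s*(1+c['k1']*(s@s))
    return np.array([c['fx']*s[0]+c['cx'],c['fy']*s[1]+c['cy']])
E
python3 - <<'E'
from h import *
for n in ['scene','top']:
    p,d=vision.capture(n); cv2.imwrite(f'pics/{n}0.png',p); c=vision.calibration(n); print(c)
    np.save(f'{n}0.npy',d)
    for t in ['key','key_grip','file','scraper','lock_mouth','tool_block','winch','socket','jar']:
        r=finder.landmark_of(n,t)[:3]
        out=[]
        for x in r:
            u,v=x['centre']; D=d[min(419,max(0,int(v))),min(559,max(0,int(u)))]
            out.append((round(u),round(v),round(x['confidence'],2),at_depth(c,(u,v),D).round()))
        print(n,t,out)
print(readout.observe())
E
```

```text
pics
{'fx': 386.6955679451825, 'fy': 386.6955679451825, 'cx': 283.0541863150423, 'cy': 208.4764979330733, 'k1': 0.006228630092513068, 'position': array([ 853.39779952, -229.41409802,  699.72868485]), 'attitude': array([-0.27810604,  0.883305  ,  0.36071345, -0.1109735 ])}
scene key [(275, 161, 0.66, array([406., 206.,   3.])), (322, 154, 0.64, array([519., 233.,  91.])), (232, 207, 0.22, array([441.,  39.,  16.]))]
scene key_grip [(356, 120, 0.91, array([504., 371.,  88.])), (278, 139, 0.75, array([411., 212.,  77.])), (332, 131, 0.68, array([505., 282., 115.]))]
scene file [(313, 176, 0.64, array([529., 198.,  59.]))]
scene scraper [(300, 194, 0.6, array([539., 146.,  53.]))]
scene lock_mouth [(118, 294, 0.97, array([ 479., -240.,   81.]))]
scene tool_block [(312, 182, 0.67, array([540., 183.,  61.]))]
scene winch [(134, 315, 0.61, array([ 534., -241.,   90.])), (312, 175, 0.36, array([528., 198.,  60.]))]
scene socket [(232, 202, 0.65, array([442.,  40.,  33.]))]
scene jar [(355, 264, 0.55, array([722., 101.,  50.]))]
{'fx': 426.11226845468053, 'fy': 426.11226845468053, 'cx': 278.7
[... 993 characters left out ...]
,  4.23053478e-01,  1.62990626e+00, -5.10893668e-05,
        1.08859606e+00, -1.89942853e-02]), 'joint_velocities': array([-2.60155542e-04, -6.58301938e-04, -1.03430370e-03, -2.96175104e-04,
       -2.96282069e-05,  4.68362560e-04]), 'joint_torque': array([ 2.80654014e-03, -5.44572973e+01, -2.74051809e+01,  6.43768930e-02,
        1.66619051e-02, -2.50785547e-05]), 'eef_pos': array([ 236.92166931, -578.33775591,  222.70166684]), 'orientation': array([ 2.20939538e-05,  9.81163302e-01,  1.93180161e-01, -1.90694299e-05]), 'wrist_force': array([-0.29251933,  0.05311752, -0.83992074]), 'torque': array([-0.01357054,  0.02328476, -0.00412696]), 'gripper_force': 0.0, 'finger_gap': 87.77611227371341}
```

```bash
python3 - <<'E'
import cv2
a=cv2.imread('pics/scene0.png');b=cv2.imread('pics/top0.png')
c1=cv2.resize(b[180:300,120:320],(800,480),interpolation=cv2.INTER_CUBIC)
c2=cv2.resize(a[80:230,200:400],(800,600),interpolation=cv2.INTER_CUBIC)
cv2.imwrite('pics/c1.png',c1);cv2.imwrite('pics/c2.png',c2)
E
```

```text
(no output)
```

View pics/top0.png

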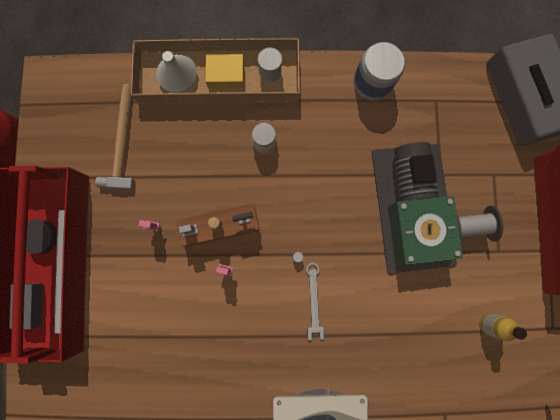

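View pics/c2.png

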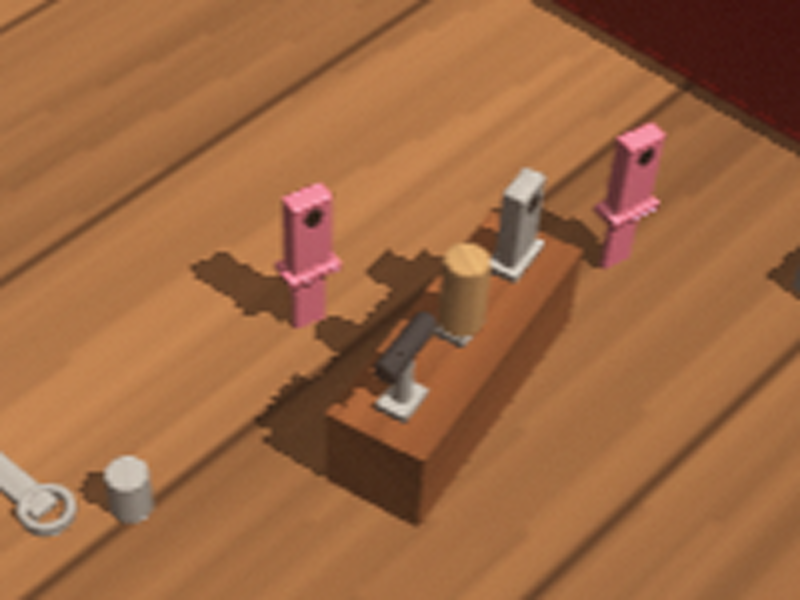

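The real key is the grey slab tool in the block's left slot, at top-picture pixel (188,230). The T-bar scraper is at (243,217) and the file at (214,223). Two pink look-alikes stand free at (148,225) and (224,269), and the lock is at (430,230).

```bash
cat >> h.py <<'E'
def cloud(c,d):
    v,u=np.mgrid[0:420,0:560]; K=np.array([[c['fx'],0,c['cx']],[0,c['fy'],c['cy']],[0,0,1]])
    s=cv2.undistortPoints(np.stack([u,v],-1).reshape(-1,1,2).astype(float),K,np.array([c['k1'],0,0,0.]))[:,0]
    P=np.c_[s,np.ones(len(s))]*d.reshape(-1,1)
    P=P@att(c).T+np.array(c['position']); P[d.reshape(-1)<=0]=-1e4
    return P
def sel(P,x0,x1,y0,y1,z0,z1):
    return P[(P>[x0,y0,z0]).all(1)&(P<[x1,y1,z1]).all(1)]
def move(target,yaw_y,nrows=None):
    """target TCP world, tool y dir yaw (mod pi), tool down; prints needed shift in units (initial tool axes) and turn about z"""
    s=readout.observe(); Rm=rot(s['orientation']).as_matrix()
    dt=Rm.T@(np.array(target)-s['eef_pos'])/40
    cur=np.arctan2(Rm[1,1],Rm[0,1]); dw=(yaw_y-cur+np.pi/2)%np.pi-np.pi/2
    print('shift',dt.round(3),'turn z(units)',round(-np.degrees(dw)/6,3),'tilt',Rm[:,2].round(4),'q',s['q'].round(3),'t',s['time'])
E
python3 - <<'E'
from h import *
for n in ['top','scene']:
    c=vision.calibration(n);P=cloud(c,np.load(n+'0.npy'))
    for nm,b in dict(block=(420,600,100,340,54,66),keytop=(450,525,255,310,108,130),case=(380,580,-340,-160,84,97),scr=(480,550,140,200,104,120),bench=(300,420,60,120,-20,20)).items():
        Q=sel(P,*b); 
        if len(Q)<4: print(n,nm,len(Q));continue
        r=cv2.minAreaRect(Q[:,:2].astype(np.float32)); print(n,nm,len(Q),Q.mean(0).round(1),'med z',np.median(Q[:,2]).round(1),[np.round(x,1) for x in r])
p=cv2.imread('pics/top0.png')
cv2.imwrite('pics/lock.png',cv2.resize(p[190:270,380:500],(720,480),interpolation=cv2.INTER_CUBIC))
E
```

```text
top block 1643 [503.2 230.6  61.2] med z 61.3 [array([503.8, 232.8]), array([ 60.4, 178.7]), np.float64(12.0)]
top keytop 87 [490.9 290.8 118.3] med z 119.2 [array([490.3, 291.8]), array([14.2, 25.8]), np.float64(12.3)]
top case 3928 [ 490.5 -237.7   91. ] med z 91.0 [array([ 499.5, -241.5]), array([166.1, 140.7]), np.float64(5.2)]
top scr 132 [516.2 172.4 110.5] med z 110.7 [array([516.2, 172.8]), array([13.9, 44.2]), np.float64(13.3)]
top bench 1317 [359.3  90.2   1.1] med z 1.1 [array([359.5,  90. ]), array([ 59.2, 117.2]), np.float64(89.5)]
scene block 1240 [515.8 216.6  59.6] med z 59.4 [array([506.5, 230.4]), array([ 61. , 182.4]), np.float64(12.1)]
scene keytop 79 [495.3 288.5 115.4] med z 116.5 [array([494.6, 290.6]), array([14.3, 26.5]), np.float64(13.8)]
scene case 6894 [ 496.4 -245.    90.1] med z 90.1 [array([ 499.3, -244.6]), array([165.6, 136.4]), np.float64(5.5)]
scene scr 120 [520.7 168.2 108.6] med z 109.0 [array([519.8, 168.7]), array([13.2, 44.2]), np.float64(11.7)]
scene bench 990 [359.6  90.5  -0.8] med z -0.8 [array([360.,  90.]), array([119.9,  59.8]), np.float64(0.0)]
```

View pics/lock.png

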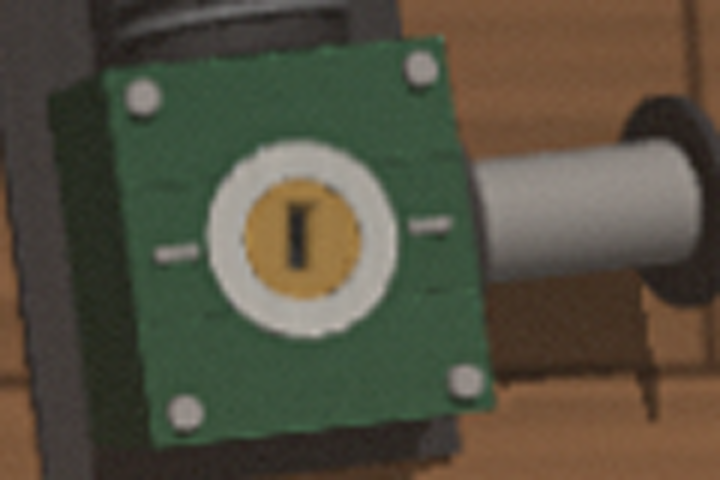

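The slot is at top-picture pixel (430,229), roughly along world x. The two light ribs, at crop (177,253) and (430,224), give the fixed slot's direction. I'll turn the gripper to the key's yaw of about 12° first.

```bash
python3 -m creep '0 0 0 0 0 -1 60;0 0 0 0 0 -1 60;0 0 0 0 0 -1 60;0 0 0 0 0 -1 60;0 0 0 0 0 -1 60;0 0 0 0 0 -1 60;0 0 0 0 0 -1 60;0 0 0 0 0 -1 60;0 0 0 0 0 -1 60;0 0 0 0 0 -1 60'; python3 -m creep '0 0 0 0 0 -1 60;0 0 0 0 0 -1 60;0 0 0 0 0 -1 60;0 0 0 0 0 -0.3 60'; python3 -c "
from h import *
move((492.4,291.2,215),np.radians(12.2))"
```

```text
time: 1.83
eef_pos: [236.9, -578.3, 222.7]
orientation: [0.0, 0.751, 0.66, 0.0]
wrist_force: [0.1, -0.2, 0.4]
finger_gap: 60.0
gripper_force: 0.0
time: 2.17
eef_pos: [236.9, -578.3, 222.7]
orientation: [0.0, 0.627, 0.779, -0.0]
wrist_force: [-0.8, -0.1, -0.4]
finger_gap: 60.0
gripper_force: 0.0
shift [19.862 10.902  0.192] turn z(units) 0.031 tilt [ 0. -0. -1.] q [-1.201  0.423  1.63  -0.     1.089 -1.417] t 2.1667
```

```bash
python3 -m creep '0.86 0.47 0 0 0 0 60;0.86 0.47 0 0 0 0 60;0.86 0.47 0 0 0 0 60;0.86 0.47 0 0 0 0 60;0.86 0.47 0 0 0 0 60;0.86 0.47 0 0 0 0 60;0.86 0.47 0 0 0 0 60;0.86 0.47 0 0 0 0 60;0.86 0.47 0 0 0 0 60;0.86 0.47 0 0 0 0 60' 
python3 -m creep '0.86 0.47 0 0 0 0 60;0.86 0.47 0 0 0 0 60;0.86 0.47 0 0 0 0 60;0.86 0.47 0 0 0 0 60;0.86 0.47 0 0 0 0 60;0.86 0.47 0 0 0 0 60;0.86 0.47 0 0 0 0 60;0.86 0.47 0 0 0 0 60;0.86 0.47 0 0 0 0 60;0.86 0.47 0 0 0 0 60' ; python3 -c "
from h import *
move((492.4,291.2,215),np.radians(12.2))"
```

```text
time: 3.0
eef_pos: [349.0, -201.0, 223.0]
orientation: [0.0, 0.629, 0.777, 0.0]
wrist_force: [0.3, -0.1, 0.1]
finger_gap: 59.9
gripper_force: 0.0
time: 3.83
eef_pos: [460.9, 175.3, 222.9]
orientation: [0.0, 0.629, 0.778, 0.0]
wrist_force: [0.8, -0.4, 0.1]
finger_gap: 60.1
gripper_force: 0.0
shift [2.667 1.378 0.199] turn z(units) -0.016 tilt [ 6.e-04  1.e-04 -1.e+00] q [ 0.339  0.229  1.916 -0.     0.996  0.128] t 3.8333
```

```bash
python3 -m creep '0.9 0.46 0 0 0 0 60;0.9 0.46 0 0 0 0 60;0.87 0.46 0 0 0 0 60;0 0 0 0 0 0 60;0 0 0 0 0 0 60' ; python3 - <<'E'
from h import *
c=vision.calibration('wrist'); s=readout.observe(); p,d=vision.capture('wrist'); cv2.imwrite('pics/w1.png',p)
P=cloud(c,d); print(c['position'],s['eef_pos'])
for nm,b in dict(keytop=(460,525,265,310,108,130),block=(420,600,100,340,54,66),scr=(480,550,140,200,100,120)).items():
    Q=sel(P,*b)
    if len(Q)>3: print(nm,len(Q),Q.mean(0).round(1),np.median(Q,0).round(1),[np.round(x,1) for x in cv2.minAreaRect(Q[:,:2].astype(np.float32))])
print([ (x['centre'],x['confidence']) for x in finder.landmark_of('wrist','key_grip')])
move((492.4,291.2,75),np.radians(12.2))
E
```

```text
time: 4.25
eef_pos: [492.4, 290.9, 222.3]
orientation: [0.0, 0.628, 0.778, -0.0]
wrist_force: [0.5, -0.4, -0.1]
finger_gap: 59.9
gripper_force: 0.0
[476.67319577 362.99084389 385.62237024] [492.38786953 290.88992574 222.34190297]
keytop 642 [490.8 293.4 118.4] [490.7 293.6 118.9] [array([491.2, 292.4]), array([14. , 26.2]), np.float64(12.1)]
block 7836 [501.1 244.9  61.2] [501.7 249.9  61.1] [array([502.7, 237.3]), array([ 60.1, 168.9]), np.float64(11.9)]
scr 188 [512.5 190.7 108. ] [512.5 191.3 108.8] [array([513.1, 188.6]), array([13.4,  9.1]), np.float64(10.1)]
[([167.3, 249.1], 0.91), ([319.6, 81.2], 0.83), ([278.6, 188.7], 0.76)]
shift [0.063 0.034 3.683] turn z(units) -0.017 tilt [-1.e-03 -8.e-04 -1.e+00] q [ 0.51   0.344  1.753 -0.     1.046  0.299] t 4.35
```

View pics/w1.png

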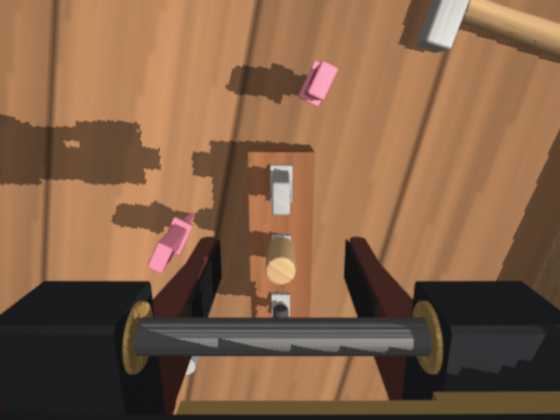

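The wrist picture shows the key at (281,190), between the open fingers and ahead of the file at (281,265). It agrees with the earlier fix, so I'll descend and grip.

```bash
python3 -m creep '0.03 -0.02 0.7 0 0 0 60;0 0 0.8 0 0 0 60;0 0 0.8 0 0 0 60;0 0 0.7 0 0 0 60;0 0 0.4 0 0 0 60;0 0 0.28 0 0 0 60;0 0 0 0 0 0 60;0 0 0 0 0 0 60' ;python3 -m creep '0 0 0 0 0 0 0;0 0 0 0 0 0 0;0 0 0 0 0 0 0;0 0 0 0 0 0 0;0 0 0 0 0 0 0;0 0 0 0 0 0 0;0 0 0 0 0 0 0;0 0 0 0 0 0 0' 35
```

```text
time: 5.02
eef_pos: [491.4, 289.3, 75.8]
orientation: [-0.0, 0.629, 0.777, -0.0]
wrist_force: [0.1, -0.2, 0.3]
finger_gap: 60.2
gripper_force: 0.0
time: 5.68
eef_pos: [491.3, 290.2, 75.6]
orientation: [-0.0, 0.629, 0.778, 0.0]
wrist_force: [-0.8, -0.2, 1.3]
finger_gap: 13.8
gripper_force: 35.0
```

```bash
python3 -m creep '0 0 -0.4 0 0 0 0;0 0 -0.6 0 0 0 0;0 0 -0.8 0 0 0 0;0 0 -0.8 0 0 0 0;0 0 -0.8 0 0 0 0;0 0 -0.3 0 0 0 0;0 0 0 0 0 0 0' ; python3 - <<'E'
from h import *
n='top'
p,d=vision.capture(n);c=vision.calibration(n)
m,dd=vision.capture('wrist');cw=vision.calibration('wrist')
print([ (x['centre'],x['confidence']) for x in finder.landmark_of('wrist','key_grip')])
cv2.imwrite('pics/w2.png',m)
move((481,-243,220),np.radians(75))
E
```

```text
time: 6.27
eef_pos: [492.9, 291.0, 226.4]
orientation: [0.001, 0.629, 0.778, 0.003]
wrist_force: [-0.1, -0.1, -0.9]
finger_gap: 13.5
gripper_force: 35.0
[([167.1, 248.5], 0.94), ([321.0, 79.5], 0.7), ([282.8, 271.1], 0.65)]
shift [-12.969  -3.01    0.058] turn z(units) -10.487 tilt [-0.0026 -0.0015 -1.    ] q [ 0.513  0.345  1.754 -0.     1.046  0.302] t 6.4167
```

View pics/w2.png

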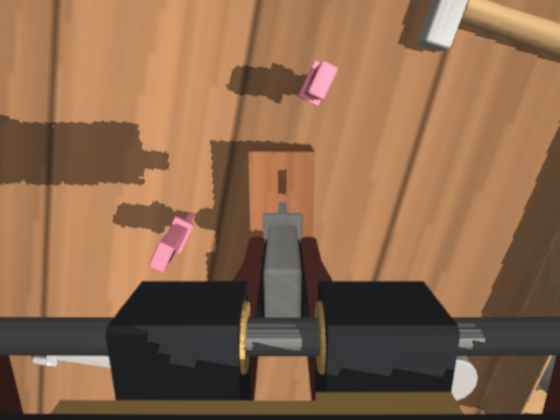

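The key is in the fingers, with its collar at (282,220), and the emptied slot is at (282,182). Now over to the winch.

```bash
python3 -m creep '-0.93 -0.21 0 0 0 0 0;-0.93 -0.21 0 0 0 0 0;-0.93 -0.21 0 0 0 0 0;-0.93 -0.21 0 0 0 0 0;-0.93 -0.21 0 0 0 0 0;-0.93 -0.22 0 0 0 0 0;-0.93 -0.22 0 0 0 0 0;-0.93 -0.22 0 0 0 0 0;-0.93 -0.22 0 0 0 0 0;-0.93 -0.22 0 0 0 0 0' ; python3 -m creep '-0.93 -0.21 0 0 0 0 0;-0.93 -0.21 0 0 0 0 0;-0.93 -0.21 0 0 0 0 0;-0.89 -0.21 0 0 0 0 0;0 0 0 0 0 -0.5 0;0 0 0 0 0 -1 0;0 0 0 0 0 -1 0;0 0 0 0 0 -1 0;0 0 0 0 0 -1 0;0 0 0 0 0 -1 0';python3 -m creep '0 0 0 0 0 -1 0;0 0 0 0 0 -1 0;0 0 0 0 0 -1 0;0 0 0 0 0 -1 0;0 0 0 0 0 -1 0;0 0 0 0 0 -0.5 0;0 0 0 0 0 0 0;0 0 0 0 0 0 0'; python3 - <<'E'
from h import *
cw=vision.calibration('wrist');s=readout.observe();m,dd=vision.capture('wrist');cv2.imwrite('pics/w3.png',m);np.save('w3.npy',dd)
print({k:v for k,v in cw.items()})
L=finder.landmark_of('wrist','lock_mouth');print(L[:2],[at_z(cw,x['centre'],90).round(1) for x in L])
L=finder.landmark_of('wrist','fixed_slot');print(L[:2])
move((481,-243,220),np.radians(75))
E
```

```text
time: 7.25
eef_pos: [483.2, -93.2, 221.2]
orientation: [-0.002, 0.629, 0.778, -0.001]
wrist_force: [0.3, -0.7, -2.2]
finger_gap: 13.9
gripper_force: 35.0
time: 8.08
eef_pos: [481.6, -242.1, 220.7]
orientation: [-0.002, 0.38, 0.925, 0.0]
wrist_force: [-0.7, 0.1, -1.4]
finger_gap: 13.9
gripper_force: 35.0
time: 8.75
eef_pos: [482.0, -242.1, 221.5]
orientation: [-0.002, 0.105, 0.994, 0.001]
wrist_force: [-0.5, 0.4, -1.2]
finger_gap: 13.8
gripper_force: 35.0
{'fx': 362.41028086745985, 'fy': 362.41028086745985, 'cx': 282.2789014775551, 'cy': 201.86019831589937, 'k1': -0.008560510044460923, 'position': array([ 410.14294208, -227.17583551,  385.03824316]), 'attitude': array([0.10458996, 0.77038603, 0.62308688, 0.08560983])}
[{'centre': [285.4, 194.6], 'confidence': 0.78}] [array([ 484.8, -240. ,   90. ])]
[{'centre': [284.8, 191.8], 'confidence': 0.75}]
shift [ 0.035 -0.022  0.065] turn z(units) 0.5 tilt [-1.4e-03  7.0e-04 -1.0e+00] q [-0.488  0.3    1.817 -0.     1.026 -1.849] t 8.9
```

View pics/w3.png

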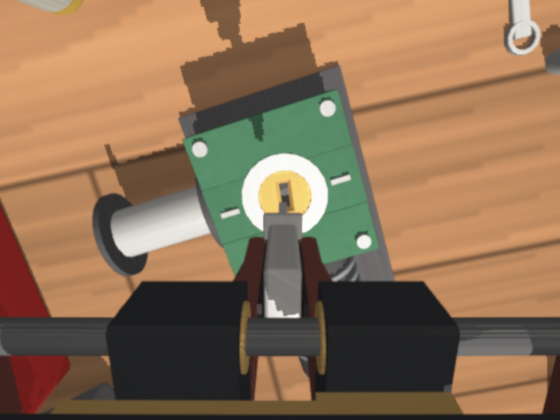

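The lock is at (285,195), with the blade tip just in front of it at (284,207). The ribs are at (230,213) and (341,180), and the slot looks nearly in line with the image vertical. I'll measure these precisely.

```bash
cat > lk.py <<'E'
from h import *
def ana(img,c,roi,tag,dark=70):
    x0,y0,x1,y1=roi; g=img[y0:y1,x0:x1]; hsv=cv2.cvtColor(g,cv2.COLOR_BGR2HSV)
    br=((hsv[...,0]>10)&(hsv[...,0]<32)&(hsv[...,1]>110)&(hsv[...,2]>110)).astype(np.uint8)
    n,l,st,ce=cv2.connectedComponentsWithStats(br); k=1+np.argmax(st[1:,4]); br=(l==k).astype(np.uint8)
    cs,_=cv2.findContours(br,cv2.RETR_EXTERNAL,cv2.CHAIN_APPROX_NONE); h=cv2.convexHull(np.vstack(cs))[:,0].astype(float)+[x0,y0]
    W=np.array([at_z(c,p,90)[:2] for p in h]); 
    e=cv2.fitEllipse(W.astype(np.float32)); print(tag,'brass',st[k],np.round(e[0],1),np.round(e[1],1))
    hm=np.zeros(br.shape,np.uint8); cv2.fillConvexPoly(hm,(h-[x0,y0]).astype(np.int32),1); hm=cv2.erode(hm,np.ones((3,3)))
    gr=cv2.cvtColor(g,cv2.COLOR_BGR2GRAY); v,u=np.nonzero((hm>0)&(gr<dark))
    S=np.array([at_z(c,(a+x0,b+y0),90)[:2] for a,b in zip(u,v)]); 
    if len(S)>4:
        m=S.mean(0); w=np.linalg.svd(S-m)[2][0]; r=cv2.minAreaRect(S.astype(np.float32))
        print(tag,'slot',len(S),m.round(1),'dir',np.degrees(np.arctan2(w[1],w[0])).round(1),[np.round(q,1) for q in r])
    return gr
E
python3 - <<'E'
from lk import *
c=vision.calibration('top');t=cv2.imread('pics/top0.png')
ana(t,c,(412,210,450,250),'top',90); 
for a,b in [((177,253),(430,224))]:
    A=at_z(c,(380+a[0]/6,190+a[1]/6),91)[:2];B=at_z(c,(380+b[0]/6,190+b[1]/6),91)[:2]; print('ribs',A.round(1),B.round(1),((A+B)/2).round(1),np.degrees(np.arctan2(*(A-B)[::-1])))
c={'fx': 362.41028086745985, 'fy': 362.41028086745985, 'cx': 282.2789014775551, 'cy': 201.86019831589937, 'k1': -0.008560510044460923, 'position': np.array([ 410.14294208, -227.17583551,  385.03824316]), 'attitude': np.array([0.10458996, 0.77038603, 0.62308688, 0.08560983])}
w=cv2.imread('pics/w3.png'); ana(w,c,(250,160,322,212),'wrist',90)
A=at_z(c,(230,213),91)[:2];B=at_z(c,(341,180),91)[:2]; print('ribs',A.round(1),B.round(1),((A+B)/2).round(1),np.degrees(np.arctan2(*(B-A)[::-1])))
print('tip',at_z(c,(284,207),161.8))
cv2.imwrite('pics/w3c.png',cv2.resize(w[155:255,230:340],(770,595) if 0 else (660,600),interpolation=cv2.INTER_CUBIC))
E
```

```text
top brass [  9  10  19  20 252] [ 486.4 -239.8] [42.  42.1]
top slot 35 [ 488.  -238.2] dir 174.2 [array([ 487.4, -239. ]), array([ 6.8, 22.4]), np.float64(87.3)]
ribs [ 480.9 -193.3] [ 490.5 -289.2] [ 485.7 -241.3] 95.70671625371972
wrist brass [   9   11   52   41 1516] [ 485.9 -241.1] [42.8 43.3]
wrist slot 64 [ 489.4 -240.7] dir 10.8 [array([ 490.1, -241.1]), array([5.7, 9.8]), np.float64(87.3)]
ribs [ 490.5 -289.3] [ 482.  -192.3] [ 486.2 -240.8] 95.0167268048534
tip [ 474.48545071 -239.4304242   161.8       ]
```

View pics/w3c.png

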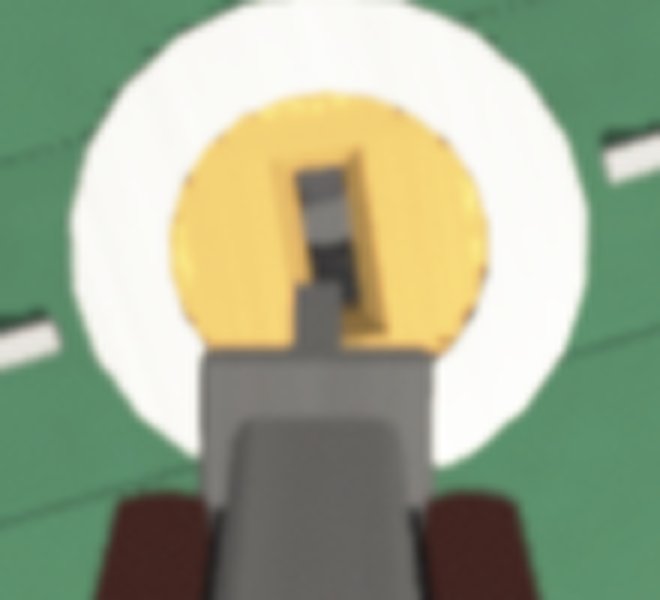

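```bash
python3 - <<'E'
from lk import *
c={'fx': 362.41028086745985, 'fy': 362.41028086745985, 'cx': 282.2789014775551, 'cy': 201.86019831589937, 'k1': -0.008560510044460923, 'position': np.array([ 410.14294208, -227.17583551,  385.03824316]), 'attitude': np.array([0.10458996, 0.77038603, 0.62308688, 0.08560983])}
f=lambda a,z:at_z(c,(230+a[0]/6,155+a[1]/6),z)
s=readout.observe();Rm=rot(s['orientation']).as_matrix();T=s['eef_pos']
for nm,a,b,z in [('right long',(358,150),(385,330),90),('left top',(275,155),(300,280),90),('inner L',(297,172),(308,250),87),('inner R',(342,165),(357,300),87)]:
    d=f(b,z)-f(a,z); print(nm,np.degrees(np.arctan2(-d[1],-d[0]))%180-0,np.linalg.norm(d).round(1))
d=f((358,150),90)-f((275,155),90);print('short',np.degrees(np.arctan2(d[1],d[0])),np.linalg.norm(d))
tip=T[2]-59.6
for nm,a,z in [('tip L',(295,285),tip),('tip R',(340,285),tip),('coll L',(203,352),tip+44),('coll R',(434,350),tip+44),('coll LT',(203,352),tip+50)]:
    print(nm,(Rm.T@(f(a,z)-T)).round(1))
move((486,-240.8,200),np.radians(86))
E
```

```text
right long 176.6088169720464 26.3
left top 178.7585285967664 18.3
inner L 175.67228561658615 11.4
inner R 174.341409267906 19.8
short 81.4451089650505 11.521325842329983
tip L [11.8 -1.9 59.6]
tip R [11.8  2.9 59.6]
coll L [18.2 -9.4 15.6]
coll R [18.3 10.4 15.6]
coll LT [20.1 -9.1  9.6]
shift [-0.076  0.058  0.565] turn z(units) -1.333 tilt [-1.4e-03  7.0e-04 -1.0e+00] q [-0.488  0.3    1.817 -0.     1.026 -1.849] t 8.9
```

```bash
python3 -m creep '0 0 0 0 0 -0.7 0;0 0 0 0 0 -0.63 0;0 0 0 0 0 0 0;0 0 0 0 0 0 0' ; python3 - <<'E'
from h import *
move((487.6,-241.5,160),np.radians(86))
E
```

```text
time: 9.23
eef_pos: [482.9, -242.6, 223.3]
orientation: [-0.0, 0.036, 0.999, 0.0]
wrist_force: [0.6, -0.4, -1.6]
finger_gap: 13.8
gripper_force: 35.0
shift [-0.116  0.035  1.583] turn z(units) -0.016 tilt [-2.e-04  1.e-04 -1.e+00] q [-0.488  0.299  1.817  0.     1.026 -1.987] t 9.2333
```

```bash
python3 -m creep '-0.06 0.02 0.3 0 0 0 0;-0.05 0.02 0.6 0 0 0 0;0 0 0.4 0 0 0 0;0 0 0.25 0 0 0 0;0 0 0 0 0 0 0;0 0 0 0 0 0 0' ; python3 - <<'E'
from h import *
E=[];B=[]
t=None
for i in range(5):
    s=readout.observe();E.append(s['eef_pos'])
    c=vision.calibration('wrist');B.append(np.r_[c['position']])
    m,d=vision.capture('wrist')
print(np.array(E).round(1),np.array(B).round(1))
cv2.imwrite('pics/w4.png',m); cv2.imwrite('pics/w4c.png',cv2.resize(m[155:255,230:340],(660,600),interpolation=cv2.INTER_CUBIC))
move((487.6,-241.5,142),np.radians(86))
E
```

```text
time: 9.73
eef_pos: [487.3, -241.2, 160.9]
orientation: [-0.001, 0.035, 0.999, 0.0]
wrist_force: [0.3, 0.4, -1.1]
finger_gap: 14.1
gripper_force: 35.0
[[ 487.3 -241.2  160.9]
 [ 487.8 -241.5  161.7]
 [ 488.  -241.6  162.1]
 [ 488.1 -241.7  162.4]
 [ 488.1 -241.7  162.5]] [[ 413.6 -236.3  324.3]
 [ 413.9 -236.5  324.9]
 [ 414.  -236.6  325.3]
 [ 414.1 -236.7  325.5]
 [ 414.  -236.6  325.6]]
shift [0.012 0.004 0.51 ] turn z(units) 0.007 tilt [ 1.6e-03 -8.0e-04 -1.0e+00] q [-0.482  0.386  1.855  0.     0.899 -1.983] t 9.9833
```

View pics/w4c.png

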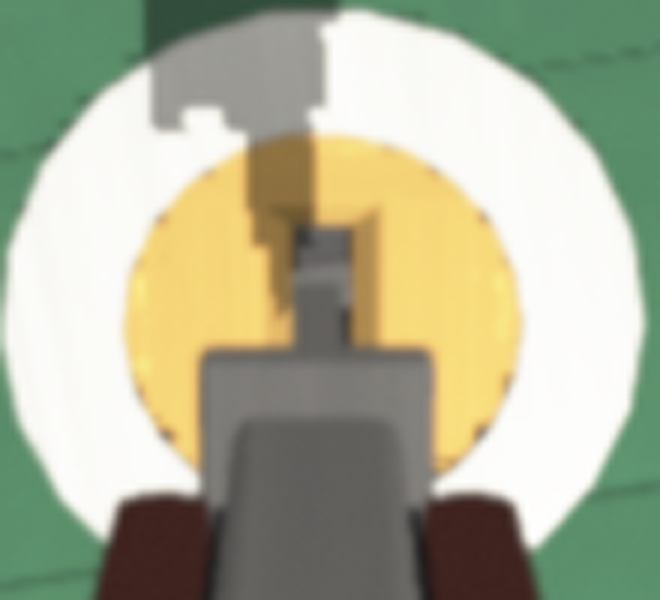

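Blade and slot are aligned in yaw: blade crop columns 295–340, slot chamfer 265–380. I'll compute the remaining offset.

```bash
python3 - <<'E'
from lk import *
c=vision.calibration('wrist');s=readout.observe();Rm=rot(s['orientation']).as_matrix();T=s['eef_pos'];print(T)
f=lambda a,z:at_z(c,(230+a[0]/6,155+a[1]/6),z)
tip=T[2]-59.6
for nm,a,z in [('tip L',(295,285),tip),('tip R',(342,285),tip),('cham far L',(275,210),90),('cham far R',(380,210),90),('inner far L',(293,228),87),('inner far R',(354,226),87),('innerfar R lower',(354,300),87),('coll L',(203,352),tip+44),('coll R',(434,350),tip+44)]:
    print(nm,(Rm.T@(f(a,z)-T)).round(1))
ring=np.array([f(a,91.5)[:2] for a in [(5,330),(50,180),(150,60),(330,10),(500,70),(600,170),(642,310),(615,430),(50,460)]],np.float32)
e=cv2.fitEllipse(ring);print('ring',e,(Rm.T@(np.r_[e[0],90]-T)).round(2))
m=cv2.imread('pics/w4.png');ana(m,c,(245,165,322,212),'w4')
E
```

```text
[ 488.02517436 -241.6650119   162.42018772]
tip L [10.8 -2.1 59.6]
tip R [10.8  2.9 59.6]
cham far L [15.8 -4.4 72.4]
cham far R [15.8  7.3 72.4]
inner far L [13.  -2.4 75.4]
inner far R [13.2  4.5 75.4]
innerfar R lower [ 4.5  4.5 75.4]
coll L [17.3 -9.7 15.6]
coll R [17.4 10.3 15.6]
ring ((485.6449890136719, -240.43348693847656), (70.76615142822266, 71.25366973876953), 113.55429077148438) [ 2.58  1.12 72.42]
w4 brass [   6   13   65   34 1534] [ 485.3 -241. ] [42.5 43.4]
w4 slot 6 [ 475.  -242.8] dir -4.2 [array([ 475. , -242.8]), array([0.7, 1.4]), np.float64(85.9)]
```

```bash
python3 -m creep '0.03 0.02 0.1 0 0 0 0;0 0 0.1 0 0 0 0;0 0 0.1 0 0 0 0;0 0 0.1 0 0 0 0;0 0 0.1 0 0 0 0;0 0 0 0 0 0 0;0 0 0 0 0 0 0;0 0 0 0 0 0 0;0 0 0 0 0 0 0'
```

```text
time: 10.73
eef_pos: [486.4, -240.5, 141.6]
orientation: [0.0, 0.034, 0.999, -0.0]
wrist_force: [0.3, -0.1, -1.6]
finger_gap: 13.7
gripper_force: 35.0
```

The blade is 8 mm deep with no contact force. Now turn clockwise, about 81°.

```bash
python3 -m creep '0 0 0 0 0 0.4 0;0 0 0 0 0 0.6 0;0 0 0 0 0 0.6 0;0 0 0 0 0 0.6 0;0 0 0 0 0 0.6 0;0 0 0 0 0 0.6 0;0 0 0 0 0 0.6 0;0 0 0 0 0 0.6 0;0 0 0 0 0 0.6 0;0 0 0 0 0 0.6 0' ; python3 -m creep '0 0 0 0 0 0.6 0;0 0 0 0 0 0.6 0;0 0 0 0 0 0.6 0;0 0 0 0 0 0.6 0;0 0 0 0 0 0.6 0;0 0 0 0 0 0.6 0;0 0 0 0 0 0.6 0;0 0 0 0 0 0.6 0;0 0 0 0 0 0.6 0;0 0 0 0 0 0 0';python3 -m creep '0 0 0 0 0 0.6 0;0 0 0 0 0 0.6 0;0 0 0 0 0 0.6 0;0 0 0 0 0 0.6 0;0 0 0 0 0 0 0;0 0 0 0 0 0 0;0 0 0 0 0 0 0'; python3 - <<'E'
from h import *
s=readout.observe();print(s['torque'],s['wrist_force'])
move((486,-240.8,142),np.radians(5.3))
c=vision.calibration('wrist');m,d=vision.capture('wrist'); cv2.imwrite('pics/w5.png',m); cv2.imwrite('pics/w5c.png',cv2.resize(m[155:255,230:340],(660,600),interpolation=cv2.INTER_CUBIC))
E
```

```text
time: 11.57
eef_pos: [486.0, -241.3, 141.7]
orientation: [0.0, 0.333, 0.943, -0.001]
wrist_force: [-2.0, -3.9, -2.1]
finger_gap: 13.6
gripper_force: 35.0
time: 12.4
eef_pos: [485.7, -241.5, 141.7]
orientation: [0.0, 0.583, 0.813, -0.001]
wrist_force: [-2.6, -5.2, -0.8]
finger_gap: 13.6
gripper_force: 35.0
time: 12.98
eef_pos: [485.5, -241.5, 141.7]
orientation: [0.0, 0.679, 0.734, -0.001]
wrist_force: [-4.6, -5.0, -0.7]
finger_gap: 13.6
gripper_force: 35.0
[-1.25367367  0.81927131  0.04783334] [-4.64360235 -4.9704661  -0.74153533]
shift [ 0.016  0.015 -0.009] turn z(units) -0.132 tilt [-0.0015 -0.0018 -1.    ] q [-0.482  0.415  1.871 -0.003  0.856 -0.559] t 12.9833
```

View pics/w5c.png

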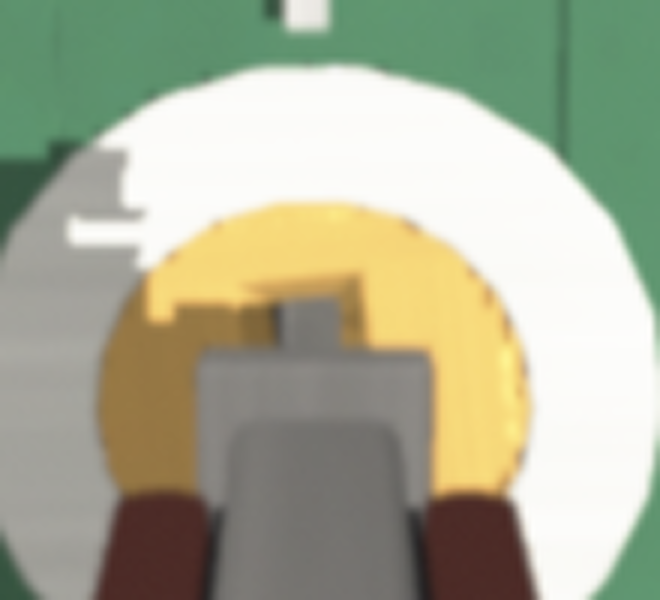

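```bash
python3 -m creep '-0.01 -0.01 0 0 0 0.4 0;-0.01 -0.01 0 0 0 0.4 0;0 0 0 0 0 0.3 0;0 0 0 0 0 0 0;0 0 0 0 0 0 0;0 0 0 0 0 0 0'; python3 - <<'E'
from h import *
s=readout.observe();print(s['torque'],s['wrist_force'])
move((486,-240.8,142),np.radians(5.3))
E
```

```text
time: 13.53
eef_pos: [485.2, -241.6, 141.6]
orientation: [0.0, 0.72, 0.694, -0.0]
wrist_force: [-3.4, -3.6, 0.3]
finger_gap: 13.8
gripper_force: 35.0
[-0.82652418  0.71170569  0.07230522] [-3.40731114 -3.59710829  0.32684148]
shift [ 0.022  0.019 -0.01 ] turn z(units) -1.228 tilt [-6.e-04 -6.e-04 -1.e+00] q [-4.840e-01  4.150e-01  1.872e+00 -1.000e-03  8.560e-01 -4.470e-01] t 13.5333
```

```bash
python3 -m creep '-0.01 -0.01 0 0 0 0.3 0;-0.01 -0.01 0 0 0 0.2 0;0 0 0 0 0 0 0;0 0 0 0 0 0 0;0 0 0 0 0 0 0'; python3 - <<'E'
from h import *
s=readout.observe();print(s['torque'],s['wrist_force'])
move((486,-240.8,142),np.radians(5.3))
m,d=vision.capture('wrist'); cv2.imwrite('pics/w6c.png',cv2.resize(m[155:255,230:340],(660,600),interpolation=cv2.INTER_CUBIC))
E
```

```text
time: 13.95
eef_pos: [484.9, -241.9, 141.6]
orientation: [0.0, 0.738, 0.675, 0.0]
wrist_force: [-0.3, -0.4, 1.1]
finger_gap: 14.1
gripper_force: 35.0
[-0.0069357   0.20855987  0.26984321] [-0.31158382 -0.35800712  1.08682426]
shift [ 0.03   0.025 -0.01 ] turn z(units) -1.732 tilt [ 3.e-04  1.e-04 -1.e+00] q [-0.485  0.414  1.872  0.     0.855 -0.396] t 13.95
```

View pics/w6c.png

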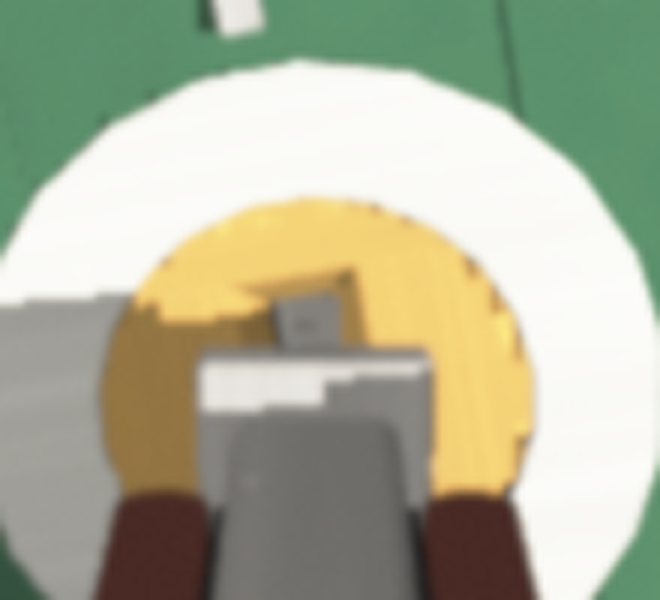

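The torque has risen to 0.27 N m, so the rotor is on its stop. Its slot edge, at crop (350,270) to (370,340), leans about 10° against the tool, as expected. Now back into line with the fixed slot, then press down.

```bash
python3 -m creep '0 0 0 0 0 -0.6 0;0 0 0 0 0 -0.6 0;0 0 0 0 0 -0.3 0;0 0 0 0 0 0 0;0 0 0 0 0 0 0;0 0 0 0 0 0 0' 50; python3 - <<'E'
from h import *
s=readout.observe();print(s['torque'],s['wrist_force'])
move((486,-240.8,105.6),np.radians(5.3))
E
```

```text
time: 14.5
eef_pos: [484.8, -242.0, 141.4]
orientation: [-0.0, 0.683, 0.73, 0.0]
wrist_force: [-0.7, 0.4, -1.9]
finger_gap: 13.6
gripper_force: 50.0
[-0.08217372  0.00864953  0.0010083 ] [-0.69896533  0.37298114 -1.88930634]
shift [0.027 0.032 0.895] turn z(units) -0.251 tilt [ 1.e-04  2.e-04 -1.e+00] q [-0.485  0.414  1.872  0.     0.855 -0.551] t 14.5
```

```bash
python3 -m creep '0 0 0.05 0 0 0 0;0 0 0.05 0 0 0 0;0 0 0.05 0 0 0 0;0 0 0.05 0 0 0 0;0 0 0 0 0 0 0;0 0 0 0 0 0 0;0 0 0 0 0 0 0'
```

```text
time: 15.08
eef_pos: [484.7, -242.1, 133.5]
orientation: [-0.0, 0.683, 0.73, -0.0]
wrist_force: [-0.8, 0.3, -1.0]
finger_gap: 13.9
gripper_force: 50.0
```

The blade is through the fixed plate's mouth without force. Continuing down.

```bash
python3 -m creep '0 0 0.1 0 0 0 0;0 0 0.1 0 0 0 0;0 0 0.1 0 0 0 0;0 0 0.1 0 0 0 0;0 0 0 0 0 0 0;0 0 0 0 0 0 0;0 0 0 0 0 0 0';python3 -m creep '0 0 0.07 0 0 0 0;0 0 0.06 0 0 0 0;0 0 0.06 0 0 0 0;0 0 0.06 0 0 0 0;0 0 0 0 0 0 0;0 0 0 0 0 0 0;0 0 0 0 0 0 0'
```

```text
time: 15.67
eef_pos: [484.6, -242.0, 117.4]
orientation: [-0.0, 0.683, 0.73, -0.0]
wrist_force: [0.2, -0.5, -1.2]
finger_gap: 13.9
gripper_force: 50.0
time: 16.25
eef_pos: [485.1, -242.3, 107.8]
orientation: [0.0, 0.683, 0.73, 0.0]
wrist_force: [0.4, -0.0, 5.9]
finger_gap: 13.7
gripper_force: 50.0
```

Spring force is appearing as expected. Press until the collar seats.

```bash
python3 -m creep '0 0 0.03 0 0 0 0;0 0 0.03 0 0 0 0;0 0 0 0 0 0 0;0 0 0 0 0 0 0;0 0 0 0 0 0 0';python3 -m creep '0 0 0.02 0 0 0 0;0 0 0.02 0 0 0 0;0 0 0 0 0 0 0;0 0 0 0 0 0 0;0 0 0 0 0 0 0'
```

```text
time: 16.67
eef_pos: [485.1, -242.3, 105.6]
orientation: [0.0, 0.683, 0.731, 0.0]
wrist_force: [-0.7, 1.0, 6.4]
finger_gap: 13.7
gripper_force: 50.0
time: 17.08
eef_pos: [485.2, -242.3, 105.4]
orientation: [0.001, 0.683, 0.73, 0.0]
wrist_force: [-5.7, 2.1, 21.4]
finger_gap: 13.7
gripper_force: 50.0
```

```bash
python3 -m creep '0 0 0 0 0 0 0;0 0 0 0 0 0 0;0 0 0 0 0 0 0;0 0 0 0 0 0 0'; python3 - <<'E'
from h import *
c=vision.calibration('wrist');m,d=vision.capture('wrist');s=readout.observe()
Rm=rot(s['orientation']).as_matrix(); print(s['joint_velocities'].round(4),d[216,275:290])
P=cloud(c,d).reshape(420,560,3); print(P[214:219,283].round(1), P[200,250].round(1))
print(((P[216,282]-s['eef_pos'])@Rm).round(1))
E
```

```text
time: 17.42
eef_pos: [485.1, -242.3, 105.4]
orientation: [0.001, 0.683, 0.73, 0.0]
wrist_force: [-4.9, 3.3, 20.8]
finger_gap: 14.0
gripper_force: 50.0
[ 0.0009  0.001   0.002   0.0009 -0.0019 -0.0008] [179.66043 179.26884 179.79439 179.90642 180.5337  179.759   179.98558
 181.0297  180.0435  180.39156 180.23137 180.27419 180.68044 180.93181
 180.11353]
[[ 484.3 -223.2   96.3]
 [ 484.4 -223.7   96.4]
 [ 484.4 -223.9   97.2]
 [ 484.4 -224.4   97.3]
 [ 484.5 -225.4   95.9]] [ 467.3 -218.    92.8]
[18.1 -0.   9.1]
```

The collar top measures about 96 mm, which is fully home. At rest it is pressing with 21 N, so I'm handing in.

```bash
python3 -c "
from station import manip
print(manip.close_job())"
```

```text
the job is handed in; nothing more can be done
None
```

I handed the job in at about 17.4 s, and the hand-in returned no verdict: the lock is turned to its stop, and the key's collar is measured home on it, held at 50 N grip and pressed down with about 21 N.

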